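# Put up the folding soldering hearth and line its floor

### The arm

A 6-joint arm with a two-finger parallel gripper is mounted at the origin on the work surface. World frame = base frame: x ahead of the robot, y to its left, z up, the work surface at z = 0. Lengths are in m, angles in rad, forces in N, time in s.
With the tool pointing down it reaches from about 0.25 to 0.725 m from the base axis. Payload 4 kg.
Tool frame: the origin (TCP) lies on the centre line of the jaws, within the pads' length; the fingertips stand 14 mm ahead of it and the grasp point (between the pads) lies 5 mm behind it (r.tip_reach is the distance from the TCP to the fingertips, in m); z points along the fingers, y is the line along which they close (so a half turn about z gives the same grasp; the last joint's range is limited). The gripper opens to 85 mm and grips with 20 to 120 N. Pads are 22 mm wide; open, the fingers measure 114 mm over their backs; the gripper's body (76 mm by 85 mm) begins 54 mm behind the grasp point. The pads swing forward as they close: fully open they stand 13 mm farther back than shut.
Start: joints at [-1.104, 0.241, 0.005, 1.335, 0, 1.571], TCP at [0.225, -0.447, 0.219] pointing down, gripper open.
Joint ranges: [-2.72, 2.72], [-1.05, 1.87], [-1.09, 1.28], [-1.99, 2.15], [-1.42, 1.44], [-3.14, 3.14]. Speed limits (rad/s): [2.79, 2.79, 3.14, 3.14, 3.14, 3.14].

### API

Orientations are given as [roll, pitch, yaw] about the fixed x, y, z axes, in that order (R = Rz(yaw) Ry(pitch) Rx(roll)).
In Python, from plant import get_state, eyes, r gives the robot as it stands.
- The arm moves only by the tool servo_tool, never from a script. Its argument "increments" is a list of rows, each a list of 6 numbers: the shift along the tool's x, y, z scaled (see below), then the turn, a rotation vector about the tool's x, y, z scaled (see below). In form: [[tx, ty, tz, wx, wy, wz], ...]. A call has 1 to 10 rows; each row shifts and turns the commanded pose from where the row before left it, along the tool's axes as they then stand; what a row does not reach is not made up. The controller multiplies each number of a shift by 100 mm and each number of a turn by 45 degrees. A row lasts 1/12 s, in which the tool goes at most 41.7 mm and 7.16 degrees, less where a joint would pass 70% of its speed; a pose out of reach is approached as far as the arm can. A call with a number of a shift or a turn outside -1 to 1 is refused whole. A call with a gripper value outside its range is refused whole. "claw" is the opening, from -1 (shut) to 1 (fully open), set as the call begins (left out, the last holds). The fingers move at their own pace and stop on an object; the grip force is fixed at half the most. Time passes only in rows, so rows that do not move let the fingers close. It gives the time, the measured TCP pose, the force, the opening and the grip force at its end, in the units of the state.
- get_state(): the state, without advancing time (a new reading comes with each control period).
- eyes.grab_frame(name): name is "side" or "top" or "wrist"; returns (picture, depth): 420x560x3 uint8, red, green, blue; 420x560 float32, m along the optical axis (not along the pixel's ray), 0 where there is no reading.
- eyes.calibration(name): a dict with "intrinsics" (3x3 intrinsics, pixels), "camera_from_world" (4x4, takes a point from world to camera coordinates). Camera axes: x right, y up, looking along -z (the intrinsics and any distortion apply to the point x, -y, -z); pixel columns grow to the right and rows downward; lengths in m; the calibration is good to about 2 mm. A picture is of the moment at which its call begins: read the wrist's pose just before it. calibration takes no time and is no camera call; for the wrist camera it gives the pose at the moment of the call.
- r.sign_off(): hands the job in; it is judged then, once.
The state is a dict: "time_s": time; "joints": joint angles; "dq": joint speeds; "joint_efforts": joint torques, N m; "tcp_pos": TCP position; "ee_rot": TCP orientation; "ft_force": force on the tool from outside, world axes, zero at the start; "ft_torque": the same for the moment, N m; "width": finger opening in m; "gripper_force": force on a finger pad.
Only numpy, scipy, OpenCV 4.12 (cv2) and the standard library are available. Lean on these libraries where they do the work, as an engineer would, in place of code of your own. Each camera call takes 0.05 s, during which the arm holds its last target. There are 200 camera calls.

### The job

Put up the folding soldering hearth: raise its three hinged walls until each stands fully upright, so that with the fixed wall they make an open box. Then pick up the off-white firebrick lying on the bench and set it down gently, without letting it drop, flat on the hearth floor end to end with the brick already there, the two ends close together (a gap of a few millimetres at most) and the long sides in one straight line. Leave the jar and the bur stand where they are.

Things in the scene. Friction and masses are not known exactly. Their poses are not given: they have to be found in the camera images.
- hearth: the folding soldering hearth, fixed to the bench: dark steel floor plate 160 mm (x) by 200 mm (y), its top 20 mm above the bench; a fixed upright aluminium wall 74 mm high on its -x side (towards the robot), three hinged walls on its +y (left), -y (right), +x (far) sides. Origin: under the centre of the plate, at bench level; z up.
- wall_left (a joint): hinged aluminium wall on the hearth's +y (left) side, 156 mm along its hinge, 74 mm from hinge to free edge, 4 mm thick. 0 rad = flat outwards, level; 1.57 = fully upright, at its stop; starts at 0 to 0.45. Stiff hinge: it stays where it is left (about 3 N at the handle moves it). Hinge axis level, through (0, 102, 20) mm in the hearth's frame, along x.
- wall_right (a joint): hinged aluminium wall on the hearth's -y (right) side, 156 mm along its hinge, 74 mm from hinge to free edge, 4 mm thick. 0 rad = flat outwards, level; 1.57 = fully upright, at its stop; starts at 0 to 0.45. Stiff hinge: it stays where it is left (about 3 N at the handle moves it). Hinge axis level, through (0, -102, 20) mm in the hearth's frame, along x.
- wall_far (a joint): hinged aluminium wall on the hearth's +x (far) side, 196 mm along its hinge, 74 mm from hinge to free edge, 4 mm thick. 0 rad = flat outwards, level; 1.57 = fully upright, at its stop; starts at 0 to 0.45. Stiff hinge: it stays where it is left (about 3 N at the handle moves it). Hinge axis level, through (82, 0, 20) mm in the hearth's frame, along y.
- wall_left_handle (a point): middle of the left wall's handle: the round 8 mm bar at its free edge, parallel to the hinge and 70 mm from it, 20 mm above the bench when flat. Between bar and wall is a hand slot 84 mm long, 38 mm wide, for a finger, so the bar can be pinched from above at any angle. Moves with the wall.
- wall_right_handle (a point): middle of the right wall's handle: the round 8 mm bar at its free edge, parallel to the hinge and 70 mm from it, 20 mm above the bench when flat. Between bar and wall is a hand slot 84 mm long, 38 mm wide, for a finger, so the bar can be pinched from above at any angle. Moves with the wall.
- wall_far_handle (a point): middle of the far wall's handle: the round 8 mm bar at its free edge, parallel to the hinge and 70 mm from it, 20 mm above the bench when flat. Between bar and wall is a hand slot 84 mm long, 38 mm wide, for a finger, so the bar can be pinched from above at any angle. Moves with the wall.
- brick: the loose off-white firebrick that starts on the bench, left or right of the hearth: 58 mm (x) by 80 mm (y) by 45 mm high, 0.2 kg. Origin: centre of its underside. It belongs on the -y half of the hearth floor, its 58 mm end against the other brick's -y end: centres 80 mm apart or a little more.
- brick_in: a like off-white firebrick (58 by 80 by 45 mm, 0.2 kg), loose, that already lies on the +y half of the hearth floor, its 80 mm length along the hearth's y. Origin: centre of its underside.
- jar: round closed glass jar, 60 mm across, 70 mm high, standing on the bench on the other side of the hearth from the brick. Origin: centre of its underside. Bystander.
- burstand: wooden block with burs standing in it, 50 mm (x) by 70 mm (y), 70 mm high with the burs. Origin: centre of its underside. Bystander.
Not all that is in view belongs to the job. Leave any purple or turquoise look-alike of the brick_in alone.

How it is judged:
By the outcome, as a careful person would: the job done as asked, in the order asked, and still so for the second after the job is handed in, with the robot touching nothing.
It also fails if it takes over 72 s, if anything falls off the work surface, if the arm or the gripper's body presses on something with over 40 N, if the wrist force passes 120 N, or if a joint passes its speed limit or range.

## Working session

There is one attempt and no reset: what is moved stays moved. The work goes in short steps, Python scripts to look and compute and a tool call to move; the robot and the scene stay as the last step left them, time stands still between calls to the robot, and variables do not carry over. Pictures are saved under pics/ and viewed, at most 10 in all, crops included, and the job is handed in when it is done.

Besides the shell and the picture viewer there is one more tool, called after "Emit:" as a command line: name --pt "numbers of a row" for each row, then --argument value for the rest. servo_tool: Moves the arm, as the interface text tells. Shifts and turns lie within -1 to 1; 1 stands for 100 mm of shift or 45 degrees of turn. Its arguments: {"type":"object","properties":{"increments":{"type":"array","items":{"type":"array","items":{"type":"number","minimum":-1,"maximum":1}}},"claw":{"type":"number"}},"required":["increments"]}

```bash
mkdir -p pics; ls; cat > h.py <<'E'
import numpy as np, cv2
from plant import get_state, eyes, r
def grab(n,f=None):
    c=eyes.calibration(n); p,d=eyes.grab_frame(n)
    if f: cv2.imwrite('pics/'+f,p[:,:,::-1])
    return p,d,c
def cloud(d,c):
    K=np.array(c['intrinsics']); T=np.linalg.inv(np.array(c['camera_from_world']))
    v,u=np.mgrid[:d.shape[0],:d.shape[1]]
    P=np.stack([(u-K[0,2])/K[0,0]*d,-(v-K[1,2])/K[1,1]*d,-d],-1)
    W=P@T[:3,:3].T+T[:3,3]; W[d==0]=np.nan
    return W
E
python3 - <<'E'
from h import *
for n in('top','side'):
    p,d,c=grab(n,n+'0.png'); np.savez(n+'0.npz',p=p,d=d,W=cloud(d,c)); print(c)
s=get_state(); print(s['tcp_pos'],s['ee_rot'],s['time_s'],s['width'])
E
```

```text
pics
{'intrinsics': array([[406.54894817,   0.        , 277.57071405],
       [  0.        , 406.54894817, 208.21128538],
       [  0.        ,   0.        ,   1.        ]]), 'camera_from_world': array([[ 8.33871603e-04, -9.99969018e-01,  7.82739361e-03,
         1.61826058e-03],
       [ 9.98360516e-01,  1.28046268e-03,  5.72244789e-02,
        -5.04532252e-01],
       [-5.72327287e-02,  7.76684285e-03,  9.98330652e-01,
        -9.11857081e-01],
       [ 0.00000000e+00,  0.00000000e+00,  0.00000000e+00,
         1.00000000e+00]])}
{'intrinsics': array([[407.94559631,   0.        , 281.87382177],
       [  0.        , 407.94559631, 204.13609876],
       [  0.        ,   0.        ,   1.        ]]), 'camera_from_world': array([[-0.97512862, -0.22126653, -0.01285721,  0.48676059],
       [ 0.14483633, -0.68006048,  0.7187073 , -0.10323389],
       [-0.16776955,  0.69896986,  0.69519386, -0.91408809],
       [ 0.        ,  0.        ,  0.        ,  1.        ]])}
[ 0.22475033 -0.44599685  0.21840711] [-3.13973109e+00  1.64379995e-05  4.66770942e-01] 0.1 0.08537120696716734
```

View pics/top0.png

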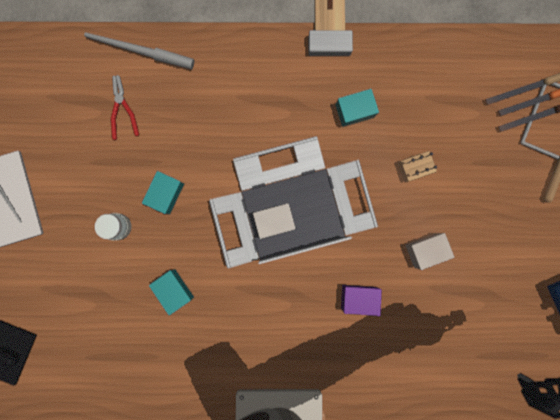

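View pics/side0.png

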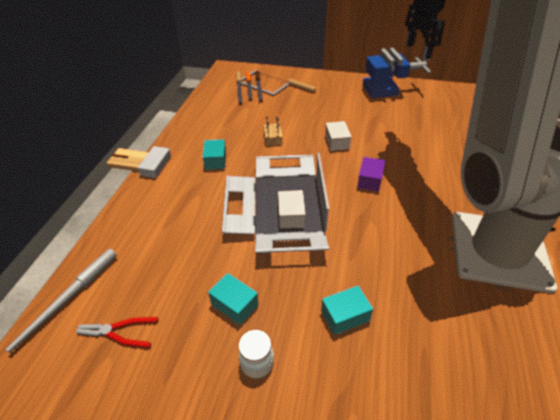

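Top view: loose off-white brick at (432,251), brick_in at (274,221); the jar is at (112,226), bur stand at (419,166). Look-alikes at (162,192), (171,292), (357,107) are turquoise and the one at (361,300) is purple; only the off-white block at (432,251) fits. I'll confirm in an enlarged crop.

```bash
python3 - <<'E'
from h import *
z=np.load('top0.npz'); p=z['p']; W=z['W']
cv2.imwrite('pics/crop1.png',cv2.resize(p[125:285,200:465],None,fx=3,fy=3,interpolation=cv2.INTER_CUBIC)[:,:,::-1])
print(W[300,300],W[330,400])
pi=p.astype(int)
white=(pi.min(-1)>120)&(pi.max(-1)-pi.min(-1)<60)
def rect(m,name):
    pts=W[m][:,:2]; c,s,a=cv2.minAreaRect((pts*1000).astype(np.float32)); print(name,len(pts),np.round(c,1),np.round(s,1),round(a,1),'z',np.round(np.nanmedian(W[m][:,2]),4))
def top(u0,u1,v0,v1,zl,zh,name):
    m=np.zeros(p.shape[:2],bool); m[v0:v1,u0:u1]=True
    m&=(W[...,2]>zl)&(W[...,2]<zh); rect(m,name)
top(400,465,225,280,.037,.053,'brick')
top(245,305,195,245,.058,.073,'brick_in')
top(395,445,145,185,.03,.09,'bur')
top(90,135,205,245,.06,.08,'jar')
top(335,390,280,320,.037,.053,'purple')
top(330,385,85,130,.037,.053,'turq')
# heights along the walls
for uv in [(365,195),(355,205),(275,150),(225,230),(240,245),(300,255),(280,200),(300,240),(320,200)]:
    print(uv,np.round(W[uv[1],uv[0]],4))
E
```

```text
[ 0.29551048 -0.04931948  0.00125109] [ 0.22795066 -0.27685918  0.00167466]
brick 974 [ 408.5 -338.2] [58.  80.6] 20.2 z 0.0439
brick_in 992 [474.6  10.8] [57.8 79.9] 15.3 z 0.0641
bur 252 [ 600.1 -315.6] [48.4 68.4] 20.0 z 0.0315
jar 512 [461.9 366.4] [49.4 51.8] 0.9 z 0.0691
purple 992 [ 300.3 -182.7] [80.9 58.2] 85.9 z 0.0438
turq 932 [ 734.1 -177.5] [58.9 80.5] 17.1 z 0.0443
(365, 195) [ 0.5338 -0.1945  0.0288]
(355, 205) [ 0.5133 -0.1783 -0.004 ]
(275, 150) [0.6347 0.0082 0.0333]
(225, 230) [4.549e-01 1.231e-01 4.000e-04]
(240, 245) [ 0.4204  0.0886 -0.0027]
(300, 255) [ 0.3974 -0.0499 -0.0045]
(280, 200) [ 0.5226 -0.0033  0.0229]
(300, 240) [ 0.4324 -0.0485  0.0191]
(320, 200) [ 0.5231 -0.0942  0.0192]
```

View pics/crop1.png

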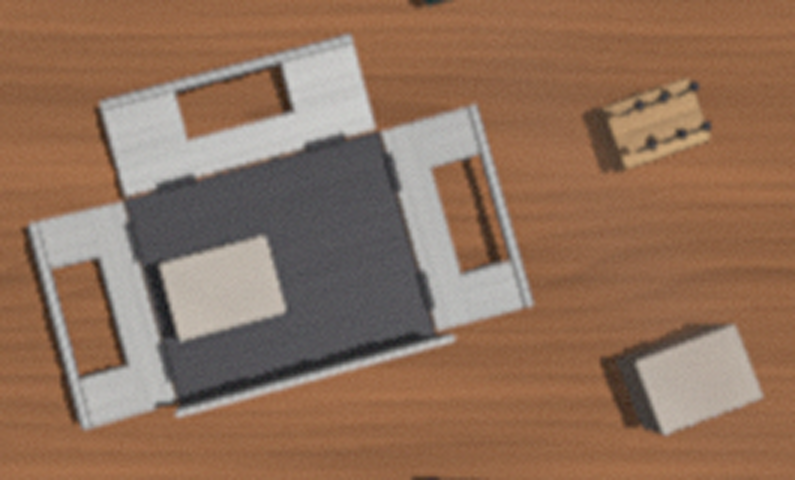

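Crop confirms: the off-white 58×80 block right of the hearth at (432,251) is the brick; three walls lie nearly flat, with bars at the outer edges. Now I'll fit the hearth pose and the wall angles.

```bash
python3 - <<'E'
from h import *
z=np.load('top0.npz'); p=z['p'].astype(int); W=z['W']
m=np.zeros(p.shape[:2],bool); m[160:268,235:350]=True
m&=(p.max(-1)<95)&(abs(W[...,2]-.02)<.008)&((p.max(-1)-p.min(-1))<30)
m=cv2.morphologyEx(m.astype(np.uint8),cv2.MORPH_OPEN,np.ones((5,5)))>0
pts=(W[m][:,:2]*1000).astype(np.float32); c,s,a=cv2.minAreaRect(pts); print('floor',c,s,a,np.median(W[m][:,2]))
yaw=np.radians(15.0)
cen=np.array(c)/1000
R=np.array([[np.cos(yaw),-np.sin(yaw)],[np.sin(yaw),np.cos(yaw)]])
L=(W[...,:2]-cen)@R
x,y,h=L[...,0],L[...,1],W[...,2]
for n,along,d in(('left',x,y-.102),('right',x,-y-.102),('far',y,x-.082)):
    for lo,hi in((.006,.028),(.066,.073),(.030,.060)):
        k=(d>lo)&(d<hi)&(abs(along)<.07)&(h>.008)&(h<.08)&(p.min(-1)>100)
        kk=k&(abs(along)<.035)
        print(n,lo,k.sum(),np.round([np.median(d[k]),np.median(h[k])],4), np.round([d[k].max(),h[k].max()],4))
    k=(d>.005)&(d<.09)&(abs(along)<.075)&(h>.012)&(h<.08)&(p.min(-1)>100)
    q=np.polyfit(d[k],h[k],1); print(n,'slope angle',np.arctan(q[0]),q[1], 'along range',along[(d>.01)&(d<.07)&(h>.012)&(p.min(-1)>100)&(abs(along)<.13)].min(),along[(d>.01)&(d<.07)&(h>.012)&(p.min(-1)>100)&(abs(along)<.13)].max())
# fixed wall
k=(h>.085)&(h<.1)&(abs(y)<.15)&(x<0)&(x>-.15); print('fixed top',k.sum(),x[k].mean(),y[k].min(),y[k].max(),np.polyfit(y[k],x[k],1))
b=(np.array([.4746,.0108])-cen)@R; print('brick_in local',b)
E
```

```text
floor (493.7406311035156, -31.927322387695312) (163.50965881347656, 205.67250061035156) 15.490679740905762 0.019258222728704255
left 0.006 614 [0.0167 0.0268] [0.028  0.0344]
left 0.066 107 [0.0678 0.0454] [0.07   0.0489]
left 0.03 353 [0.0451 0.0368] [0.06  0.045]
left slope angle 0.34883664572332246 0.02065778091518472 along range -0.0805469985102155 0.07559727729300406
right 0.006 593 [0.017  0.0232] [0.0279 0.0287]
right 0.066 171 [0.069  0.0311] [0.0728 0.0357]
right 0.03 339 [0.045  0.0268] [0.06  0.032]
right slope angle 0.13576423316680256 0.020912574944785968 along range -0.0788408130308429 0.07744196725088216
far 0.006 569 [0.0164 0.0233] [0.028 0.029]
far 0.066 147 [0.0685 0.0309] [0.0721 0.0353]
far 0.03 333 [0.0448 0.0266] [0.06   0.0318]
far slope angle 0.12880172875183127 0.02115631201954197 along range -0.09704212179547429 0.09935751160283007
fixed top 208 -0.08341374192584496 -0.09944911802006905 0.09984384095379084 [-0.00564691 -0.08340926]
brick_in local [-0.00742979  0.04622538]
```

Emit:
servo_tool --pt "0 0 0 0 0 0.127" --pt "0 0 0 0 0 0.127" --pt "0.3 -0.13 0 0 0 0" --pt "0.3 -0.13 0 0 0 0" --pt "0.3 -0.13 0 0 0 0" --pt "0.3 -0.13 0 0 0 0" --pt "0.3 -0.13 0 0 0 0" --pt "0.3 -0.13 0 0 0 0" --pt "0.3 -0.13 0.1 0 0 0" --pt "0.3 -0.13 0.1 0 0 0" --claw -0.3

```text
time_s: 0.93
tcp_pos: [0.4303, -0.2818, 0.1992]
ee_rot: [3.141, -0.001, 0.267]
ft_force: [2.0, -0.1, -0.3]
width: 0.03
gripper_force: 0.0
```

```bash
cat >> h.py <<'E'
from scipy.spatial.transform import Rotation as Ro
CEN=np.array([.4922,-.0323]); YAW=np.radians(15.3)
def HW(x,y,z):
    c,s=np.cos(YAW),np.sin(YAW); return np.array([CEN[0]+c*x-s*y,CEN[1]+s*x+c*y,z])
def to(target,yaw=None):
    s=get_state(); R=Ro.from_euler('xyz',s['ee_rot'])
    print('t',round(s['time_s'],2),'rpy deg',np.round(np.degrees(s['ee_rot']),2),'w',round(s['width'],4),'pos',np.round(s['tcp_pos'],4),'F',np.round(s['ft_force'],1),'grip',np.round(s['gripper_force'],1))
    print('shift units',np.round(R.inv().apply(np.array(target)-s['tcp_pos'])*10,3))
    if yaw is not None:
        G=Ro.from_euler('xyz',[np.pi,0,np.radians(yaw)]); print('turn units',np.round(np.degrees((R.inv()*G).as_rotvec())/45,3))
E
python3 -c "
from h import *
to(HW(0,-.1713,.10),15.3); to(HW(0,-.1713,.0295),15.3)"
```

```text
t 0.93 rpy deg [ 1.7995e+02 -4.0000e-02  1.5320e+01] w 0.03 pos [ 0.4303 -0.2818  0.1992] F [ 2.  -0.1 -0.3] grip 0.0
shift units [ 1.254 -0.53   0.992]
turn units [ 0.001 -0.001  0.   ]
t 0.93 rpy deg [ 1.7995e+02 -4.0000e-02  1.5320e+01] w 0.03 pos [ 0.4303 -0.2818  0.1992] F [ 2.  -0.1 -0.3] grip 0.0
shift units [ 1.254 -0.531  1.697]
turn units [ 0.001 -0.001  0.   ]
```

Emit:
servo_tool --pt "0.3 -0.13 0.1 0 0 0" --pt "0.3 -0.13 0.15 0 0 0" --pt "0.3 -0.13 0.2 0 0 0" --pt "0.15 -0.06 0.2 0 0 0" --pt "0 0 0.2 0 0 0" --pt "0 0 0 0 0 0" --pt "0 0 0 0 0 0"

```text
time_s: 1.52
tcp_pos: [0.517, -0.2109, 0.1127]
ee_rot: [-3.139, 0.004, 0.268]
ft_force: [0.1, -0.5, 1.3]
width: 0.0299
gripper_force: 0.0
```

```bash
python3 -c "
from h import *
to(HW(0,-.1713,.0295),15.3); grab('wrist','w1.png')"
```

```text
t 1.52 rpy deg [-179.85    0.21   15.34] w 0.0299 pos [ 0.517  -0.2109  0.1127] F [ 0.1 -0.5  1.3] grip 0.0
shift units [ 0.235 -0.073  0.831]
turn units [-0.003  0.005  0.001]
```

View pics/w1.png

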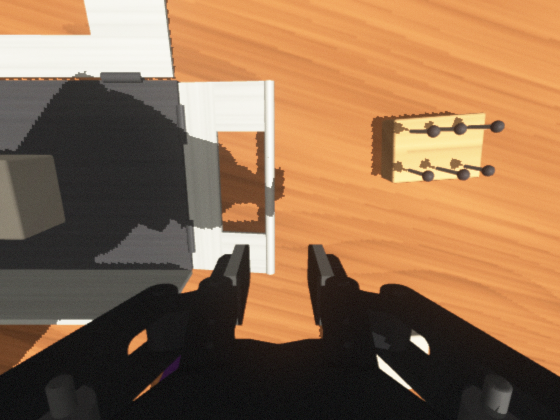

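Wrist view: bar at column ~268, slot (218–265, 130–232), fingers slightly right of and short of it, in keeping with the computed remainder.

Emit:
servo_tool --pt "0.235 -0.073 0 0 0 0" --pt "0 0 0.2 0 0 0" --pt "0 0 0.2 0 0 0" --pt "0 0 0.2 0 0 0" --pt "0 0 0 0 0 0" --pt "0 0 0 0 0 0"

```text
time_s: 2.07
tcp_pos: [0.5387, -0.1991, 0.055]
ee_rot: [-3.141, 0.0, 0.266]
ft_force: [0.6, -0.5, 0.5]
width: 0.0301
gripper_force: 0.0
```

```bash
python3 -c "
from h import *
to(HW(0,-.1713,.0295),15.3)
p,d,c=grab('wrist','w2.png'); W=cloud(d,c)
L=(W[...,:2]-CEN)@np.array([[np.cos(YAW),-np.sin(YAW)],[np.sin(YAW),np.cos(YAW)]])
k=(abs(L[...,0])<.06)&(abs(L[...,0])>.03)&(L[...,1]<-.16)&(L[...,1]>-.18)&(W[...,2]>.02)&(W[...,2]<.05)
print(k.sum(),np.percentile(L[k][:,1],[2,50,98]),np.percentile(W[k][:,2],[50,90,98]))"
```

```text
t 2.07 rpy deg [-1.7999e+02  2.0000e-02  1.5240e+01] w 0.0301 pos [ 0.5387 -0.1991  0.055 ] F [ 0.6 -0.5  0.5] grip 0.0
shift units [-0.008 -0.019  0.255]
turn units [-0.     0.    -0.001]
1814 [-0.17541941 -0.16936268 -0.16040353] [0.03051648 0.03238434 0.03314749]
```

Emit:
servo_tool --pt "-0.008 -0.02 0.1 0 0 0" --pt "0 0 0.15 0 0 0" --pt "0 0 0 0 0 0"

```text
time_s: 2.37
tcp_pos: [0.5368, -0.1965, 0.0281]
ee_rot: [-3.141, 0.001, 0.267]
ft_force: [-0.9, -0.1, -0.0]
width: 0.0298
gripper_force: 0.0
```

Emit:
servo_tool --pt "0 0 0 0 0 0" --pt "0 0 0 0 0 0" --pt "0 0 0 0 0 0" --pt "0 0 0 0 0 0" --pt "0 0 0 0 0 0" --claw -1

```text
time_s: 2.78
tcp_pos: [0.5383, -0.1969, 0.0299]
ee_rot: [3.141, -0.001, 0.267]
ft_force: [-1.3, 0.0, -0.7]
width: 0.0002
gripper_force: 0.0
```

```bash
cat >> h.py <<'E'
def arc(hy,th0,n,end=np.pi/2+.03,r=70):
    # horizontal-inward and down shifts (units) along the arc
    t=np.linspace(th0,end,n+1); inw=-np.diff(r*np.cos(t))/100; dn=-np.diff(r*np.sin(t))/100
    for a,b in zip(inw,dn): print(round(a,3),round(b,3))
E
python3 -c "
from h import *
to(HW(0,-.1713,.0295),15.3); arc(0,.136,14)"
```

```text
t 2.78 rpy deg [ 1.7996e+02 -6.0000e-02  1.5320e+01] w 0.0002 pos [ 0.5383 -0.1969  0.0299] F [-1.3  0.  -0.7] grip 0.0
shift units [-0.011  0.004  0.004]
turn units [ 0.001 -0.001  0.   ]
0.014 -0.072
0.021 -0.07
0.028 -0.067
0.035 -0.064
0.042 -0.06
0.048 -0.055
0.053 -0.05
0.058 -0.044
0.063 -0.038
0.066 -0.031
0.069 -0.024
0.071 -0.017
0.073 -0.009
0.073 -0.002
```

```bash
python3 -c "
from h import *
p,d,c=grab('wrist'); q,_,_=grab('side')
print(r.tip_reach)
cv2.imwrite('pics/m1.png',np.hstack([p[100:400,80:480],cv2.resize(q[120:270,220:420],None,fx=2,fy=2)])[:,:,::-1])"
```

```text
0.014
```

View pics/m1.png

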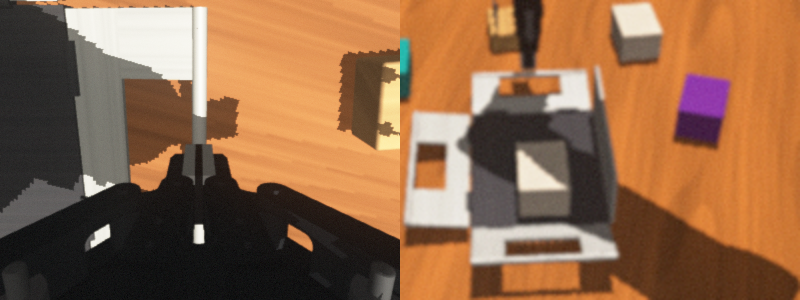

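```bash
python3 -c "
from h import *
s=get_state();print(s['width'],s['gripper_force'],s['tcp_pos'])
p,d,c=grab('wrist'); W=cloud(d,c)
L=(W[...,:2]-CEN)@np.array([[np.cos(YAW),-np.sin(YAW)],[np.sin(YAW),np.cos(YAW)]])
for v in (110,150,180,210,230,240,246,252,260,275,335): print(v,[tuple(np.round(1000*np.r_[L[v,u],W[v,u,2]]).astype(int)) for u in (268,274,279,284,290)],p[v,279])
k=(abs(L[...,0])<.07)&(abs(L[...,0])>.05)&(L[...,1]<-.108)&(L[...,1]>-.15)&(W[...,2]>.01)
q=np.polyfit(-L[k][:,1]-.102,W[k][:,2],1);print(np.arctan(q[0]),q[1])"
```

```text
8.331326422397692e-05 0.0 [ 0.53809908 -0.19679957  0.02957785]
110 [(np.int64(76), np.int64(-166), np.int64(29)), (np.int64(76), np.int64(-169), np.int64(31)), (np.int64(76), np.int64(-172), np.int64(33)), (np.int64(76), np.int64(-174), np.int64(32)), (np.int64(78), np.int64(-178), np.int64(0))] [251 250 245]
150 [(np.int64(56), np.int64(-166), np.int64(30)), (np.int64(56), np.int64(-169), np.int64(31)), (np.int64(57), np.int64(-172), np.int64(32)), (np.int64(56), np.int64(-174), np.int64(31)), (np.int64(54), np.int64(-178), np.int64(-2))] [252 251 247]
180 [(np.int64(36), np.int64(-165), np.int64(1)), (np.int64(41), np.int64(-169), np.int64(30)), (np.int64(41), np.int64(-172), np.int64(31)), (np.int64(41), np.int64(-174), np.int64(31)), (np.int64(36), np.int64(-179), np.int64(-1))] [251 250 246]
210 [(np.int64(17), np.int64(-165), np.int64(0)), (np.int64(25), np.int64(-169), np.int64(30)), (np.int64(26), np.int64(-172), np.int64(33)), (np.int64(25), np.int64(-174), np.int64(31)), (np.int64(17), np.int64(-179), np.int64(-1))] [250 249 245]
230 [(np.int64(3), np.int64(-165), np.int64
[... 1022 characters left out ...]
np.int64(64)), (np.int64(12), np.int64(-172), np.int64(65)), (np.int64(12), np.int64(-174), np.int64(65)), (np.int64(11), np.int64(-176), np.int64(64))] [28 21 17]
275 [(np.int64(11), np.int64(-167), np.int64(78)), (np.int64(11), np.int64(-170), np.int64(78)), (np.int64(11), np.int64(-172), np.int64(78)), (np.int64(11), np.int64(-173), np.int64(78)), (np.int64(11), np.int64(-176), np.int64(78))] [32 28 24]
335 [(np.int64(-7), np.int64(-167), np.int64(90)), (np.int64(-52), np.int64(-169), np.int64(32)), (np.int64(-52), np.int64(-172), np.int64(32)), (np.int64(-9), np.int64(-173), np.int64(88)), (np.int64(-6), np.int64(-176), np.int64(91))] [245 243 237]
0.12352926628409597 0.02153589883825629
```

```bash
python3 -c "
from h import *
p,d,c=grab('side'); W=cloud(d,c)
cv2.imwrite('pics/m2.png',cv2.resize(p[100:180,240:330],None,fx=7,fy=7,interpolation=cv2.INTER_CUBIC)[:,:,::-1])
L=(W[...,:2]-CEN)@np.array([[np.cos(YAW),-np.sin(YAW)],[np.sin(YAW),np.cos(YAW)]])
T=c['camera_from_world'];K=c['intrinsics']
for z in (.016,.03,.045,.06):
    q=T[:3,:3]@HW(0,-.171,z)+T[:3,3]; print(z,K[0,0]*q[0]/-q[2]+K[0,2],K[1,1]*-q[1]/-q[2]+K[1,2])
for v in range(140,166,2): print(v,[tuple(np.round(1000*np.r_[L[v,u],W[v,u,2]]).tolist()) for u in (280,283,286)],p[v,283])
"
```

```text
0.016 284.124240819236 160.77106183287083
0.03 284.0782847436371 156.73378493099875
0.045 284.0281524394004 152.32962310266603
0.06 283.97706996945647 147.84198847965325
140 [(12.0, -109.0, 130.0), (5.0, -110.0, 129.0), (-3.0, -111.0, 128.0)] [40 34 29]
142 [(12.0, -116.0, 119.0), (4.0, -119.0, 116.0), (-3.0, -122.0, 113.0)] [47 35 30]
144 [(12.0, -128.0, 104.0), (4.0, -129.0, 103.0), (-3.0, -127.0, 104.0)] [39 28 26]
146 [(12.0, -137.0, 91.0), (4.0, -138.0, 90.0), (-5.0, -159.0, 74.0)] [45 34 30]
148 [(11.0, -166.0, 64.0), (3.0, -155.0, 71.0), (-5.0, -159.0, 68.0)] [41 30 24]
150 [(11.0, -166.0, 57.0), (3.0, -158.0, 63.0), (-5.0, -157.0, 63.0)] [40 30 28]
152 [(11.0, -164.0, 52.0), (3.0, -159.0, 55.0), (-5.0, -155.0, 58.0)] [47 34 31]
154 [(11.0, -162.0, 46.0), (3.0, -157.0, 50.0), (-5.0, -158.0, 49.0)] [101  72  52]
156 [(11.0, -174.0, 31.0), (3.0, -173.0, 31.0), (-5.0, -170.0, 33.0)] [127 107  89]
158 [(11.0, -166.0, 30.0), (3.0, -166.0, 30.0), (-5.0, -170.0, 27.0)] [143 103  83]
160 [(11.0, -195.0, 0.0), (2.0, -195.0, -0.0), (-6.0, -196.0, -1.0)] [165  98  49]
162 [(11.0, -187.0, -0.0), (2.0, -190.0, -3.0), (-6.0, -186.0, -1.0)] [107  64  32]
164 [(11.0, -182.0, -4.0), (3.0, -177.0, -0.0), (-5.0, -177.0, -0.0)] [94 54 31]
```

View pics/m2.png

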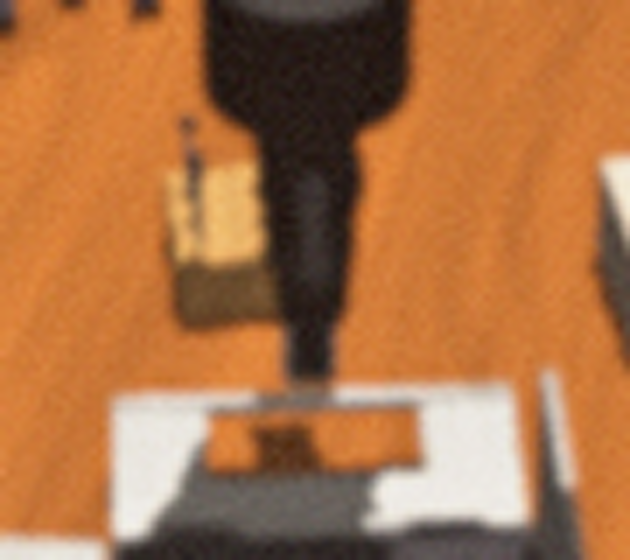

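Both cameras show the fingertips at z ≈ 45 mm while the reported TCP is at 30 mm: the real tip is about 29 mm higher than reported. I'll correct for that (reported z = real − 29 mm).

Emit:
servo_tool --pt "0 0 0 0 0 0" --pt "0 0 0 0 0 0" --pt "0 0 0 0 0 0" --pt "-0.01 0 0.1 0 0 0" --pt "0 0 0.1 0 0 0" --pt "0 0 0.08 0 0 0" --pt "0 0 0 0 0 0" --claw -0.3

```text
time_s: 3.57
tcp_pos: [0.5347, -0.1962, -0.0017]
ee_rot: [-3.139, 0.004, 0.267]
ft_force: [0.4, -0.4, -0.1]
width: 0.0299
gripper_force: 0.0
```

Emit:
servo_tool --pt "0 0 0 0 0 0" --pt "0 0 0 0 0 0" --pt "0 0 0 0 0 0" --pt "0 0 0 0 0 0" --claw -1

```text
time_s: 3.9
tcp_pos: [0.5368, -0.1976, 0.0012]
ee_rot: [3.141, 0.0, 0.267]
ft_force: [0.4, -2.5, -2.5]
width: 0.0056
gripper_force: 58.4
```

Emit:
servo_tool --pt "0 -0.014 -0.072 0 0 0" --pt "0 -0.021 -0.07 0 0 0" --pt "0 -0.028 -0.067 0 0 0" --pt "0 -0.035 -0.064 0 0 0" --pt "0 -0.042 -0.06 0 0 0" --pt "0 -0.048 -0.055 0 0 0" --pt "0 -0.053 -0.05 0 0 0"

```text
time_s: 4.48
tcp_pos: [0.5308, -0.1753, 0.0469]
ee_rot: [3.137, -0.0, 0.266]
ft_force: [-0.4, -7.5, -2.2]
width: 0.0055
gripper_force: 58.4
```

Emit:
servo_tool --pt "0 -0.058 -0.044 0 0 0" --pt "0 -0.063 -0.038 0 0 0" --pt "0 -0.066 -0.031 0 0 0" --pt "0 -0.069 -0.024 0 0 0" --pt "0 -0.071 -0.017 0 0 0"

```text
time_s: 4.9
tcp_pos: [0.5228, -0.1455, 0.0644]
ee_rot: [3.133, -0.001, 0.265]
ft_force: [-4.8, -10.0, 9.6]
width: 0.0056
gripper_force: 58.7
```

Emit:
servo_tool --pt "0 -0.073 -0.009 0 0 0" --pt "0 -0.073 -0.002 0 0 0" --pt "0 0 0 0 0 0"

```text
time_s: 5.15
tcp_pos: [0.5192, -0.1304, 0.0658]
ee_rot: [3.133, -0.003, 0.266]
ft_force: [-4.6, -8.9, 11.4]
width: 0.0053
gripper_force: 60.7
```

```bash
cat >> h.py <<'E'
def walls():
    # upright angle of each wall from the top camera
    p,d,c=grab('top'); W=cloud(d,c)
    L=(W[...,:2]-CEN)@np.array([[np.cos(YAW),-np.sin(YAW)],[np.sin(YAW),np.cos(YAW)]])
    x,y,h=L[...,0],L[...,1],W[...,2]
    for n,a,e in(('left',x,y-.102),('right',x,-y-.102),('far',y,x-.082)):
        k=(abs(abs(a)-.06)<.015)&(e>-.03)&(e<.08)&(h>.04)&(h<.12)&(p.min(-1)>60)
        k2=k&(h>np.nanmax(np.where(k,h,0))-.008) if k.any() else k
        print(n,k2.sum(),np.round([np.median(e[k2]),np.median(h[k2])],4) if k2.any() else '')
E
python3 -c "
from h import *
to(HW(0,-.102,.061),15.3);walls()"
```

```text
t 5.15 rpy deg [ 1.7953e+02 -1.6000e-01  1.5260e+01] w 0.0053 pos [ 0.5192 -0.1304  0.0658] F [-4.6 -8.9 11.4] grip 60.7
shift units [-0.002  0.002  0.048]
turn units [ 0.011 -0.004 -0.001]
left 122 [0.0651 0.0449]
right 53 [-0.001   0.0926]
far 0
```

Emit:
servo_tool --pt "0 -0.04 0.01 0 0 0" --pt "0 -0.03 0.01 0 0 0" --pt "0 0 0 0 0 0"

```text
time_s: 5.45
tcp_pos: [0.5194, -0.1304, 0.0658]
ee_rot: [3.12, -0.003, 0.262]
ft_force: [-4.6, -23.9, 17.4]
width: 0.0051
gripper_force: 61.3
```

Emit:
servo_tool --pt "0 0.04 -0.01 0 0 0" --pt "0 0 0 0 0 0" --pt "0 0 0 0 0 0" --claw -0.3

```text
time_s: 5.7
tcp_pos: [0.5173, -0.1243, 0.0616]
ee_rot: [-3.14, -0.002, 0.268]
ft_force: [-0.3, -0.2, 0.0]
width: 0.0299
gripper_force: 0.0
```

Emit:
servo_tool --pt "0 0 -0.15 0 0 0" --pt "0 0 -0.25 0 0 0" --pt "0 0 -0.25 0 0 0" --pt "0 0 0 0 0 0" --pt "0 0 0 0 0 0"

```text
time_s: 6.12
tcp_pos: [0.5182, -0.1241, 0.1269]
ee_rot: [3.141, -0.003, 0.269]
ft_force: [0.6, 0.3, 0.2]
width: 0.0298
gripper_force: 0.0
```

```bash
python3 -c "
from h import *
walls()
th=.349
to(HW(0,.102+.07*np.cos(th),.02+.07*np.sin(th)-.028),15.3); arc(0,th,13,np.pi/2+.07)
print();arc(0,.129,14,np.pi/2+.07)"
```

```text
left 121 [0.0649 0.0452]
right 96 [-0.0016  0.0925]
far 0 
t 6.17 rpy deg [-1.7994e+02 -2.0000e-02  1.5390e+01] w 0.0298 pos [ 0.5171 -0.124   0.1255] F [-0.6 -0.   0.5] grip 0.0
shift units [ 0.006 -2.627  1.099]
turn units [-0.001 -0.     0.002]
0.027 -0.064
0.033 -0.061
0.039 -0.057
0.045 -0.053
0.05 -0.049
0.054 -0.043
0.058 -0.038
0.062 -0.032
0.065 -0.026
0.067 -0.019
0.068 -0.012
0.069 -0.005
0.07 0.001

0.014 -0.074
0.022 -0.072
0.029 -0.07
0.037 -0.066
0.044 -0.062
0.05 -0.057
0.056 -0.051
0.061 -0.045
0.065 -0.038
0.069 -0.031
0.072 -0.023
0.074 -0.015
0.075 -0.007
0.076 0.001
```

Emit:
servo_tool --pt "0 -0.29 0 0 0 0" --pt "0 -0.29 0 0 0 0" --pt "0 -0.29 0 0 0 0" --pt "0 -0.29 0 0 0 0" --pt "0 -0.29 0 0 0 0" --pt "0 -0.29 0 0 0 0" --pt "0 -0.29 0 0 0 0" --pt "0 -0.29 0.1 0 0 0" --pt "0 -0.29 0.2 0 0 0" --pt "0 0 0 0 0 0"

```text
time_s: 7.0
tcp_pos: [0.4437, 0.1276, 0.0912]
ee_rot: [-3.137, 0.009, 0.279]
ft_force: [-1.5, -1.1, -0.7]
width: 0.0299
gripper_force: 0.0
```

Emit:
servo_tool --pt "0 0 0.2 0 0 0" --pt "0 0 0 0 0 0" --pt "0 0 0 0 0 0"

```text
time_s: 7.25
tcp_pos: [0.4468, 0.1239, 0.074]
ee_rot: [-3.14, 0.005, 0.27]
ft_force: [0.6, 0.7, 0.6]
width: 0.0301
gripper_force: 0.0
```

```bash
cat >> h.py <<'E'
def bar(ax,sgn,lo,hi):
    p,d,c=grab('wrist'); W=cloud(d,c)
    L=(W[...,:2]-CEN)@np.array([[np.cos(YAW),-np.sin(YAW)],[np.sin(YAW),np.cos(YAW)]])
    e=sgn*L[...,ax]; a=L[...,1-ax]
    k=(a>.025)&(a<.06) if ax==1 else (abs(a)>.025)&(abs(a)<.06)
    k&=(e>lo)&(e<hi)&(W[...,2]>.015)&(W[...,2]<.07)
    print('bar',k.sum(),np.percentile(e[k],[2,50,98]),np.percentile(W[k][:,2],[50,90,98]))
E
python3 -c "
from h import *
th=.349
to(HW(0,.102+.07*np.cos(th),.02+.07*np.sin(th)-.028),15.3); bar(1,1,.16,.18)"
```

```text
t 7.25 rpy deg [-179.89    0.3    15.47] w 0.0301 pos [0.4468 0.1239 0.074 ] F [0.6 0.7 0.6] grip 0.0
shift units [ 0.029 -0.05   0.581]
turn units [-0.002  0.007  0.004]
bar 933 [0.16007921 0.16670354 0.17126336] [0.04534152 0.04678646 0.0472984 ]
```

Emit:
servo_tool --pt "0.03 -0.05 0.15 0 0 0" --pt "0 0 0.2 0 0 0" --pt "0 0 0.15 0 0 0" --pt "0 0 0.08 0 0 0" --pt "0 0 0 0 0 0" --pt "0 0 0 0 0 0"

```text
time_s: 7.8
tcp_pos: [0.4513, 0.1274, 0.0179]
ee_rot: [-3.138, 0.0, 0.273]
ft_force: [-0.3, 0.5, 0.2]
width: 0.0302
gripper_force: 0.0
```

Emit:
servo_tool --pt "0 0 0 0 0 0" --pt "0 0 0 0 0 0" --pt "0 0 0 0 0 0" --pt "0 0 0 0 0 0" --claw -1

```text
time_s: 8.13
tcp_pos: [0.4513, 0.1311, 0.0189]
ee_rot: [-3.13, -0.003, 0.275]
ft_force: [-2.9, 9.0, 2.3]
width: 0.0054
gripper_force: 58.6
```

Emit:
servo_tool --pt "0 0.027 -0.064 0 0 0" --pt "0 0.033 -0.061 0 0 0" --pt "0 0.039 -0.057 0 0 0" --pt "0 0.045 -0.053 0 0 0" --pt "0 0.05 -0.049 0 0 0" --pt "0 0.054 -0.043 0 0 0"

```text
time_s: 8.63
tcp_pos: [0.4573, 0.1093, 0.0525]
ee_rot: [-3.125, -0.003, 0.277]
ft_force: [-8.3, 14.5, 12.3]
width: 0.0053
gripper_force: 58.9
```

Emit:
servo_tool --pt "0 0.058 -0.038 0 0 0" --pt "0 0.062 -0.032 0 0 0" --pt "0 0.065 -0.026 0 0 0" --pt "0 0.067 -0.019 0 0 0"

```text
time_s: 8.97
tcp_pos: [0.4645, 0.0837, 0.0651]
ee_rot: [-3.128, -0.004, 0.277]
ft_force: [-7.7, 5.2, 2.5]
width: 0.0056
gripper_force: 58.9
```

Emit:
servo_tool --pt "0 0.068 -0.012 0 0 0" --pt "0 0.069 -0.005 0 0 0" --pt "0 0.07 0 0 0 0" --pt "0 0 0 0 0 0"

```text
time_s: 9.3
tcp_pos: [0.469, 0.0674, 0.0659]
ee_rot: [-3.118, -0.004, 0.277]
ft_force: [-9.9, 23.8, 15.0]
width: 0.0055
gripper_force: 62.7
```

```bash
python3 -c "
from h import *
to(HW(0,.102,.061),15.3);walls()"
```

```text
t 9.3 rpy deg [-178.64   -0.23   15.88] w 0.0055 pos [0.469  0.0674 0.0659] F [-9.9 23.8 15. ] grip 62.7
shift units [-0.039  0.004  0.049]
turn units [-0.03  -0.005  0.013]
left 0 
right 107 [-0.0011  0.0922]
far 0
```

Emit:
servo_tool --pt "0 -0.05 0 0 0 0" --pt "0 0 0 0 0 0" --pt "0 0 0 0 0 0" --claw -0.3

```text
time_s: 9.6
tcp_pos: [0.4695, 0.0642, 0.064]
ee_rot: [-3.139, -0.002, 0.274]
ft_force: [0.0, 0.1, -0.9]
width: 0.0295
gripper_force: 0.0
```

Emit:
servo_tool --pt "0 0 -0.15 0 0 0" --pt "0 0 -0.25 0 0 0" --pt "0 0 -0.25 0 0 0" --pt "0 0 0 0 0 0.15" --pt "0 0 0 0 0 0.15" --pt "0 0 0 0 0 0.15" --pt "0 0 0 0 0 0.15" --pt "0 0 0 0 0 0.15" --pt "0 0 0 0 0 0.15" --pt "0 0 0 0 0 0.15"

```text
time_s: 10.43
tcp_pos: [0.4463, -0.1059, 0.1287]
ee_rot: [-3.006, 0.043, -0.325]
ft_force: [1.5, -1.1, 0.2]
width: 0.03
gripper_force: 0.0
```

Emit:
servo_tool --pt "0 0 0 0 0 0.15" --pt "0 0 0 0 0 0.15" --pt "0 0 0 0 0 0.15" --pt "0 0 0 0 0 0.15" --pt "0 0 0 0 0 0.15" --pt "0 0 0 0 0 0.15" --pt "0 0 0 0 0 0" --pt "0 0 0 0 0 0"

```text
time_s: 11.1
tcp_pos: [0.3476, -0.2484, 0.1293]
ee_rot: [-2.912, 0.17, -0.788]
ft_force: [-0.1, 0.1, 0.4]
width: 0.0298
gripper_force: 0.0
```

```bash
python3 -c "
from h import *
walls()
th=.129
to(HW(.082+.07*np.cos(th),0,.02+.07*np.sin(th)-.028),-74.7)"
```

```text
left 110 [0.0002 0.0924]
right 102 [-0.0011  0.0927]
far 0 
t 11.15 rpy deg [-166.82    9.7   -45.01] w 0.0299 pos [ 0.3483 -0.2473  0.1294] F [0.1 0.3 0.1] grip 0.0
shift units [ 0.459 -3.473  2.07 ]
turn units [-0.23   0.285  0.63 ]
```

```bash
python3 -c "
from h import *
s=get_state();print(np.round(s['joints'],3),np.round(s['dq'],3),s['joint_efforts'])"
```

```text
[-0.787  0.294 -0.207  1.24   0.23   3.14 ] [ 0.045 -0.006 -0.005  0.     0.003  0.001] [-1.00876797e+00 -3.60674429e+01  2.16977602e+01  1.27112500e+00
  6.58884477e-01 -6.23810975e-04]
```

Joint 6 is at its limit: yaw = j1 − j6 + π, so I must turn the other way, to yaw +105.3°.

```bash
python3 -c "
from h import *
s=get_state();to(s['tcp_pos'],15.3);to(s['tcp_pos'],60)"
```

```text
t 11.15 rpy deg [-166.82    9.7   -45.01] w 0.0299 pos [ 0.3483 -0.2473  0.1294] F [0.1 0.3 0.1] grip 0.0
shift units [0. 0. 0.]
turn units [-0.378  0.041 -1.356]
t 11.15 rpy deg [-166.82    9.7   -45.01] w 0.0299 pos [ 0.3483 -0.2473  0.1294] F [0.1 0.3 0.1] grip 0.0
shift units [0. 0. 0.]
turn units [-0.403 -0.117 -2.341]
```

Emit:
servo_tool --pt "0 0 0 -0.038 0.004 -0.136" --pt "0 0 0 -0.038 0.004 -0.136" --pt "0 0 0 -0.038 0.004 -0.136" --pt "0 0 0 -0.038 0.004 -0.136" --pt "0 0 0 -0.038 0.004 -0.136" --pt "0 0 0 -0.038 0.004 -0.136" --pt "0 0 0 -0.038 0.004 -0.136" --pt "0 0 0 -0.038 0.004 -0.136" --pt "0 0 0 -0.038 0.004 -0.136" --pt "0 0 0 -0.038 0.004 -0.136"

```text
time_s: 11.98
tcp_pos: [0.3499, -0.2452, 0.1297]
ee_rot: [3.139, 0.0, 0.282]
ft_force: [1.3, -0.3, -0.1]
width: 0.0299
gripper_force: 0.0
```

```bash
python3 -c "
from h import *
th=.129
to(HW(.082+.07*np.cos(th),0,.13),105.3);print(get_state()['joints'])"
```

```text
t 11.98 rpy deg [1.7984e+02 1.0000e-02 1.6150e+01] w 0.0299 pos [ 0.3499 -0.2452  0.1297] F [ 1.3 -0.3 -0.1] grip 0.0
shift units [ 3.473 -1.626 -0.008]
turn units [ 0.003  0.003 -1.981]
[-6.09888015e-01  1.61285477e-01 -3.39632189e-01  1.06782127e+00
 -1.80842248e-03  2.24980262e+00]
```

Emit:
servo_tool --pt "0 0 0 0 0 -0.142" --pt "0 0 0 0 0 -0.142" --pt "0 0 0 0 0 -0.142" --pt "0 0 0 0 0 -0.142" --pt "0 0 0 0 0 -0.142" --pt "0 0 0 0 0 -0.142" --pt "0 0 0 0 0 -0.142" --pt "0 0 0 0 0 -0.142" --pt "0 0 0 0 0 -0.142" --pt "0 0 0 0 0 -0.142"

```text
time_s: 12.82
tcp_pos: [0.3497, -0.2452, 0.1296]
ee_rot: [3.141, 0.001, 1.397]
ft_force: [0.1, -0.6, 0.2]
width: 0.0299
gripper_force: 0.0
```

Emit:
servo_tool --pt "0 0 0 0 0 -0.142" --pt "0 0 0 0 0 -0.142" --pt "0 0 0 0 0 -0.142" --pt "0 0 0 0 0 -0.142" --pt "0 0 0 0 0 0" --pt "0 0 0 0 0 0"

```text
time_s: 13.32
tcp_pos: [0.3494, -0.2455, 0.1295]
ee_rot: [-3.141, 0.001, 1.834]
ft_force: [0.7, 0.4, -0.2]
width: 0.0299
gripper_force: 0.0
```

```bash
python3 -c "
from h import *
th=.129
to(HW(.082+.07*np.cos(th),0,.13),105.3)"
```

```text
t 13.32 rpy deg [-1.7998e+02  6.0000e-02  1.0508e+02] w 0.0299 pos [ 0.3494 -0.2455  0.1295] F [ 0.7  0.4 -0.2] grip 0.0
shift units [ 1.693  3.448 -0.007]
turn units [-0.     0.001 -0.005]
```

Emit:
servo_tool --pt "0.14 0.287 0 0 0 0" --pt "0.14 0.287 0 0 0 0" --pt "0.14 0.287 0 0 0 0" --pt "0.14 0.287 0 0 0 0" --pt "0.14 0.287 0 0 0 0" --pt "0.14 0.287 0 0 0 0" --pt "0.14 0.287 0 0 0 0" --pt "0.14 0.287 0 0 0 0" --pt "0.14 0.287 0 0 0 0" --pt "0.14 0.287 0 0 0 0"

```text
time_s: 14.15
tcp_pos: [0.5904, -0.0344, 0.129]
ee_rot: [-3.141, 0.001, 1.833]
ft_force: [-0.6, -0.1, -0.1]
width: 0.03
gripper_force: 0.0
```

Emit:
servo_tool --pt "0.14 0.287 0 0 0 0" --pt "0.14 0.287 0 0 0 0" --pt "0 0 0.2 0 0 0" --pt "0 0 0.2 0 0 0" --pt "0 0 0 0 0 0" --pt "0 0 0 0 0 0"

```text
time_s: 14.65
tcp_pos: [0.636, 0.0062, 0.0875]
ee_rot: [-3.137, -0.0, 1.834]
ft_force: [1.2, 0.9, 0.7]
width: 0.0297
gripper_force: 0.0
```

```bash
python3 -c "
from h import *
th=.129
to(HW(.082+.07*np.cos(th),0,.02+.07*np.sin(th)-.028),105.3); bar(0,1,.143,.165)"
```

```text
t 14.65 rpy deg [-1.7973e+02 -2.0000e-02  1.0507e+02] w 0.0297 pos [0.636  0.0062 0.0875] F [1.2 0.9 0.7] grip 0.0
shift units [0.008 0.029 0.865]
turn units [-0.006 -0.    -0.005]
bar 1257 [0.14334936 0.15022575 0.1549459 ] [0.03043906 0.03181837 0.03243583]
```

Emit:
servo_tool --pt "0.01 0.027 0.2 0 0 0" --pt "0 0 0.25 0 0 0" --pt "0 0 0.2 0 0 0" --pt "0 0 0.15 0 0 0" --pt "0 0 0.06 0 0 0" --pt "0 0 0 0 0 0" --pt "0 0 0 0 0 0"

```text
time_s: 15.28
tcp_pos: [0.6408, 0.0068, 0.0046]
ee_rot: [3.14, 0.001, 1.833]
ft_force: [-0.8, 1.0, 0.1]
width: 0.0298
gripper_force: 0.0
```

Emit:
servo_tool --pt "0 0 0 0 0 0" --pt "0 0 0 0 0 0" --pt "0 0 0 0 0 0" --pt "0 0 0 0 0 0" --claw -1

```text
time_s: 15.62
tcp_pos: [0.6388, 0.0063, 0.0038]
ee_rot: [-3.139, 0.002, 1.834]
ft_force: [-4.7, -2.5, 2.7]
width: 0.0057
gripper_force: 58.6
```

Emit:
servo_tool --pt "0 -0.014 -0.074 0 0 0" --pt "0 -0.022 -0.072 0 0 0" --pt "0 -0.029 -0.07 0 0 0" --pt "0 -0.037 -0.066 0 0 0" --pt "0 -0.044 -0.062 0 0 0" --pt "0 -0.05 -0.057 0 0 0" --pt "0 -0.056 -0.051 0 0 0"

```text
time_s: 16.2
tcp_pos: [0.618, 0.0006, 0.0506]
ee_rot: [3.136, 0.002, 1.834]
ft_force: [5.9, -1.7, -3.6]
width: 0.0052
gripper_force: 58.4
```

Emit:
servo_tool --pt "0 -0.061 -0.045 0 0 0" --pt "0 -0.065 -0.038 0 0 0" --pt "0 -0.069 -0.031 0 0 0" --pt "0 -0.072 -0.023 0 0 0"

```text
time_s: 16.53
tcp_pos: [0.5953, -0.0056, 0.0667]
ee_rot: [3.128, 0.002, 1.835]
ft_force: [8.1, 0.3, 3.8]
width: 0.0053
gripper_force: 58.7
```

Emit:
servo_tool --pt "0 -0.074 -0.015 0 0 0" --pt "0 -0.075 -0.007 0 0 0" --pt "0 -0.076 0 0 0 0" --pt "0 0 0 0 0 0"

```text
time_s: 16.87
tcp_pos: [0.575, -0.0112, 0.0718]
ee_rot: [3.123, 0.003, 1.835]
ft_force: [3.8, 0.9, 15.9]
width: 0.0054
gripper_force: 59.3
```

```bash
python3 -c "
from h import *
to(HW(.082,0,.061),105.3);walls()"
```

```text
t 16.87 rpy deg [178.96   0.18 105.13] w 0.0054 pos [ 0.575  -0.0112  0.0718] F [ 3.8  0.9 15.9] grip 59.3
shift units [ 0.015 -0.036  0.107]
turn units [ 0.023  0.004 -0.004]
left 48 [0.0003 0.0924]
right 0 
far 2 [0.0051 0.0936]
```

Emit:
servo_tool --pt "0 -0.04 0.02 0 0 0" --pt "0 -0.04 0.01 0 0 0" --pt "0 0 0 0 0 0" --pt "0 0 0 0 0 0"

```text
time_s: 17.25
tcp_pos: [0.5718, -0.0121, 0.0712]
ee_rot: [3.115, 0.004, 1.836]
ft_force: [9.2, 4.7, 20.4]
width: 0.0055
gripper_force: 61.1
```

Emit:
servo_tool --pt "0 -0.04 0.02 0 0 0" --pt "0 -0.03 0.01 0 0 0" --pt "0 0 0 0 0 0" --pt "0 0 0 0 0 0"

```text
time_s: 17.58
tcp_pos: [0.5718, -0.0121, 0.0711]
ee_rot: [3.1, 0.004, 1.837]
ft_force: [18.3, 8.7, 22.8]
width: 0.0051
gripper_force: 61.3
```

Emit:
servo_tool --pt "0 0.06 0 0 0 0" --pt "0 0 0 0 0 0" --pt "0 0 0 0 0 0" --claw -0.3

```text
time_s: 17.83
tcp_pos: [0.5605, -0.0137, 0.06]
ee_rot: [3.138, 0.0, 1.835]
ft_force: [4.0, 1.0, 3.0]
width: 0.0299
gripper_force: 1.9
```

Emit:
servo_tool --pt "0 0 -0.15 0 0 0" --pt "0 0 -0.25 0 0 0" --pt "0 0 -0.35 0 0 0" --pt "0 0 0 0 0 0" --pt "0 0 0 0 0 0"

```text
time_s: 18.25
tcp_pos: [0.5591, -0.0147, 0.1344]
ee_rot: [3.141, 0.001, 1.834]
ft_force: [0.9, -0.4, 0.5]
width: 0.0298
gripper_force: 0.0
```

```bash
python3 -c "
from h import *
to([.4085,-.3382,.14],110.2)"
```

```text
t 18.25 rpy deg [1.7998e+02 4.0000e-02 1.0507e+02] w 0.0298 pos [ 0.5591 -0.0147  0.1344] F [ 0.9 -0.4  0.5] grip 0.0
shift units [-2.733 -2.295 -0.055]
turn units [ 0.     0.001 -0.114]
```

Emit:
servo_tool --pt "-0.273 -0.23 0 0 0 0" --pt "-0.273 -0.23 0 0 0 0" --pt "-0.273 -0.23 0 0 0 0" --pt "-0.273 -0.23 0 0 0 0" --pt "-0.273 -0.23 0 0 0 0" --pt "-0.273 -0.23 0 0 0 0" --pt "-0.273 -0.23 0 0 0 0" --pt "-0.273 -0.23 0 0 0 0" --pt "-0.273 -0.23 0 0 0 0" --pt "-0.273 -0.23 0 0 0 0" --claw 1

```text
time_s: 19.08
tcp_pos: [0.4051, -0.3378, 0.1313]
ee_rot: [-3.138, -0.004, 1.834]
ft_force: [0.1, -0.3, -0.1]
width: 0.0853
gripper_force: 0.0
```

Emit:
servo_tool --pt "0 0 0 0 0 -0.114" --pt "0 0 0 0 0 0" --pt "0 0 0 0 0 0"

```text
time_s: 19.33
tcp_pos: [0.4065, -0.3369, 0.1317]
ee_rot: [-3.139, -0.004, 1.921]
ft_force: [-0.2, 0.2, 1.1]
width: 0.085
gripper_force: 0.0
```

```bash
python3 -c "
from h import *
walls()
to([.4085,-.3382,.05],110.2)
p,d,c=grab('wrist','w3.png'); W=cloud(d,c); k=(abs(W[...,2]-.045)<.006)&(np.hypot(W[...,0]-.4085,W[...,1]+.338)<.06)&(p.min(-1)>60)
print(cv2.minAreaRect((W[k][:,:2]*1000).astype(np.float32)),k.sum(),np.median(W[k][:,2]))
p,d,c=grab('top'); W=cloud(d,c); np.savez('top1.npz',p=p,W=W)
k=(abs(W[...,2]-.065)<.008)&(np.hypot(W[...,0]-.4746,W[...,1]-.0108)<.056)&(p.min(-1)>60)
print('in',cv2.minAreaRect((W[k][:,:2]*1000).astype(np.float32)),k.sum())"
```

```text
left 105 [0.0003 0.0924]
right 105 [-0.0008  0.0918]
far 109 [-0.0006  0.0927]
t 19.38 rpy deg [-1.7987e+02 -1.7000e-01  1.1012e+02] w 0.0852 pos [ 0.4071 -0.3366  0.132 ] F [-0.3  0.2 -0.6] grip 0.0
shift units [-0.022  0.009  0.82 ]
turn units [-0.003 -0.004 -0.002]
((407.85791015625, -339.4783020019531), (58.12882995605469, 80.19096374511719), 20.161388397216797) 6232 0.04456334589785656
in ((474.58935546875, 10.919044494628906), (57.864505767822266, 79.91130065917969), 15.293622970581055) 993
```

Brick confirmed at (408,−339) mm, yaw 20.2°, 58×80; all three walls upright. Grasping.

Emit:
servo_tool --pt "-0.024 0.012 0.2 0 0 0" --pt "0 0 0.3 0 0 0" --pt "0 0 0.3 0 0 0" --pt "0 0 0.3 0 0 0" --pt "0 0 0.2 0 0 0" --pt "0 0 0.08 0 0 0" --pt "0 0 0 0 0 0" --pt "0 0 0 0 0 0"

```text
time_s: 20.15
tcp_pos: [0.4108, -0.3395, -0.0041]
ee_rot: [-3.141, 0.001, 1.925]
ft_force: [-0.2, 0.3, 1.0]
width: 0.0852
gripper_force: 0.0
```

Emit:
servo_tool --pt "0 0 0 0 0 0" --pt "0 0 0 0 0 0" --pt "0 0 0 0 0 0" --pt "0 0 0 0 0 0" --pt "0 0 0 0 0 0" --claw -1

```text
time_s: 20.57
tcp_pos: [0.4115, -0.3411, -0.0025]
ee_rot: [3.14, 0.004, 1.923]
ft_force: [-0.1, 0.2, 5.9]
width: 0.057
gripper_force: 65.7
```

```bash
python3 -c "
from h import *
to([.4078,-.3390,-.006],110.2)"
```

```text
t 20.57 rpy deg [179.93   0.23 110.21] w 0.057 pos [ 0.4115 -0.3411 -0.0025] F [-0.1  0.2  5.9] grip 65.7
shift units [ 0.033 -0.027  0.035]
turn units [0.002 0.005 0.   ]
```

Emit:
servo_tool --pt "0 0 -0.05 0 0 0" --pt "0 0 -0.25 0 0 0" --pt "0 0 -0.35 0 0 0" --pt "0 0 -0.35 0 0 0" --pt "0 0 -0.3 0 0 0" --pt "0 0 0 0 0 0.109" --pt "0 0 0 0 0 0" --pt "0 0 0 0 0 0"

```text
time_s: 21.23
tcp_pos: [0.4098, -0.3395, 0.1255]
ee_rot: [-3.141, 0.0, 1.84]
ft_force: [-0.3, 0.3, -1.8]
width: 0.057
gripper_force: 64.9
```

```bash
python3 -c "
from h import *
print(HW(*((CEN*0)),0))
to([.4961,-.0677,.14],105.3)"
```

```text
[ 0.4922 -0.0323  0.    ]
t 21.23 rpy deg [-1.7995e+02  1.0000e-02  1.0541e+02] w 0.057 pos [ 0.4098 -0.3395  0.1255] F [-0.3  0.3 -1.8] grip 64.9
shift units [ 2.391  1.554 -0.147]
turn units [-0.001  0.     0.002]
```

Emit:
servo_tool --pt "0.26 0.17 -0.1 0 0 0" --pt "0.26 0.17 0 0 0 0" --pt "0.26 0.17 0 0 0 0" --pt "0.26 0.17 0 0 0 0" --pt "0.26 0.17 0 0 0 0" --pt "0.26 0.17 0 0 0 0" --pt "0.26 0.17 0 0 0 0" --pt "0.26 0.17 0 0 0 0" --pt "0.2 0.17 0 0 0 0" --pt "0 0 0 0 0 0"

```text
time_s: 22.07
tcp_pos: [0.4979, -0.0752, 0.1335]
ee_rot: [-3.139, -0.003, 1.845]
ft_force: [0.0, -1.0, -1.2]
width: 0.057
gripper_force: 64.9
```

Emit:
servo_tool --pt "0 0 0 0 0 0" --pt "0 0 0 0 0 0"

```text
time_s: 22.23
tcp_pos: [0.4964, -0.0795, 0.1339]
ee_rot: [-3.138, -0.0, 1.839]
ft_force: [0.5, -0.4, -1.1]
width: 0.0569
gripper_force: 64.9
```

```bash
python3 -c "
from h import *
to([.4961,-.0677,.14],105.3)
p,d,c=grab('wrist','w4.png'); W=cloud(d,c); s=get_state()
q,_,_=grab('top')
cv2.imwrite('pics/m3.png',np.hstack([p[::1,:,:][:420,130:430],cv2.resize(q[140:280,210:375],None,fx=3,fy=3)])[:,:,::-1])
for v in range(60,420,20): print(v,[tuple(np.round(1000*W[v,u]).tolist()) for u in (240,280,320)])"
```

```text
t 22.23 rpy deg [-1.7978e+02 -2.0000e-02  1.0538e+02] w 0.0569 pos [ 0.4964 -0.0795  0.1339] F [ 0.5 -0.4 -1.1] grip 64.9
shift units [ 0.115  0.029 -0.061]
turn units [-0.005 -0.     0.002]
60 [(433.0, 29.0, 19.0), (467.0, 28.0, 64.0), (494.0, 36.0, 64.0)]
80 [(437.0, 14.0, 20.0), (471.0, 16.0, 64.0), (497.0, 23.0, 66.0)]
100 [(440.0, -2.0, 20.0), (474.0, 3.0, 66.0), (502.0, 11.0, 65.0)]
120 [(444.0, -17.0, 19.0), (478.0, -10.0, 64.0), (506.0, -2.0, 65.0)]
140 [(448.0, -34.0, 19.0), (482.0, -23.0, 64.0), (510.0, -15.0, 63.0)]
160 [(452.0, -51.0, 19.0), (487.0, -41.0, 19.0), (521.0, -32.0, 19.0)]
180 [(468.0, -43.0, 150.0), (486.0, -38.0, 151.0), (504.0, -34.0, 150.0)]
200 [(472.0, -45.0, 182.0), (486.0, -41.0, 182.0), (500.0, -37.0, 181.0)]
220 [(474.0, -52.0, 182.0), (488.0, -48.0, 182.0), (503.0, -45.0, 180.0)]
240 [(476.0, -60.0, 182.0), (490.0, -56.0, 181.0), (505.0, -52.0, 181.0)]
260 [(478.0, -68.0, 181.0), (493.0, -64.0, 180.0), (508.0, -60.0, 180.0)]
280 [(480.0, -77.0, 181.0), (495.0, -73.0, 180.0), (510.0, -68.0, 181.0)]
300 [(482.0, -85.0, 181.0), (497.0, -81.0, 182.0), (513.0, -76.0, 182.0)]
320 [(484.0, -94.0, 181.0), (500.0, -90.0, 181.0), (516.0, -85.0, 181.0)]
340 [(484.0, -73.0, 219.0), (502.0, -99.0, 182.0), (505.0, -69.0, 217.0)]
360 [(484.0, -71.0, 229.0), (494.0, -70.0, 227.0), (504.0, -67.0, 227.0)]
380 [(485.0, -72.0, 233.0), (494.0, -69.0, 234.0), (502.0, -67.0, 234.0)]
400 [(486.0, -72.0, 239.0), (494.0, -69.0, 239.0), (499.0, -60.0, 245.0)]
```

View pics/m3.png

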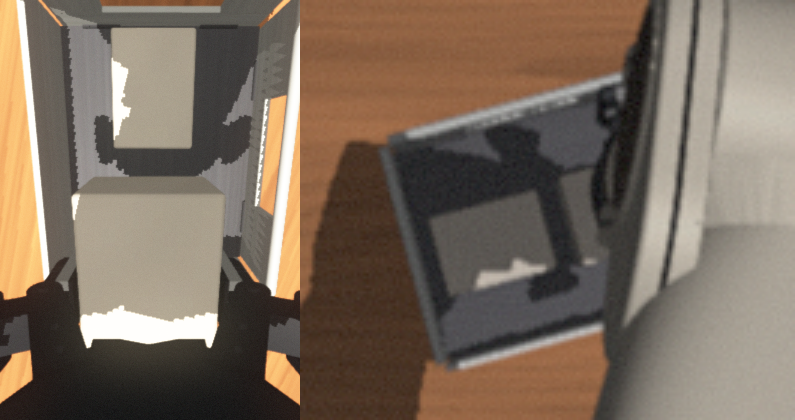

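Picture: held brick (75–223, 178–345) over the floor, in line with brick_in (113–195, 27–148), all walls upright. Now I'll compute the remaining offset from the same wrist view.

```bash
cat >> h.py <<'E'
def rel(f=None):
    p,d,c=grab('wrist',f); W=cloud(d,c); s=get_state()
    a=YAW; R=np.array([[np.cos(a),-np.sin(a)],[np.sin(a),np.cos(a)]]); L=(W[...,:2]-CEN)@R; h=W[...,2]
    zt=np.median(h[235:315,250:310]); print('held top',round(zt,4))
    H=(abs(h-zt)<.006)&(L[...,1]<.06)&(abs(L[...,0])<.06); B=(abs(h-.0645)<.005)&(L[...,1]>-.02)&(L[...,1]<.095)&(abs(L[...,0])<.05)
    for n,k in(('held',H),('in',B)):
        k=cv2.morphologyEx(k.astype(np.uint8),cv2.MORPH_OPEN,np.ones((5,5)))>0
        x,y=L[k][:,0],L[k][:,1]; bins=np.arange(y.min()+.005,y.max()-.004,.004)
        lo=[];hi=[];yy=[]
        for b in bins:
            q=x[(y>=b)&(y<b+.004)]
            if len(q)>60: lo.append(np.percentile(q,.5));hi.append(np.percentile(q,99.5));yy.append(b)
        w=np.array(hi)-np.array(lo); g=w>.052
        yy=np.array(yy)[g];mid=((np.array(lo)+np.array(hi))/2)[g]
        sl=np.polyfit(yy,mid,1)[0]
        ends=[np.percentile(y[(abs(x-mid.mean())<.02)],q) for q in(.3,99.7)]
        print(n,k.sum(),'xmid',np.round(mid.mean(),4),'width',np.round(np.median(w[g]),4),'yaw off deg',np.round(-np.degrees(np.arctan(sl)),2),'y ends',np.round(ends,4))
E
python3 -c "
from h import *
rel();to(get_state()['tcp_pos'],105.3)"
```

```text
held top nanTraceback (most recent call last):
  File "<string>", line 3, in <module>
    rel();to(get_state()['tcp_pos'],105.3)
    ~~~^^
  File "h.py", line 50, in rel
    x,y=L[k][:,0],L[k][:,1]; bins=np.arange(y.min()+.005,y.max()-.004,.004)
                                            ~~~~~^^
    return umr_minimum(a, axis, None, out, keepdims, initial, where)
ValueError: zero-size array to reduction operation minimum which has no identity
```

```bash
sed -i 's/zt=np.median/zt=np.nanmedian/' h.py; python3 -c "
from h import *
rel();to(get_state()['tcp_pos'],105.3)"
```

```text
held top 0.1818
held 22308 xmid -0.0085 width 0.0567 yaw off deg -0.11 y ends [-0.0688 -0.0052]
in 9833 xmid -0.0059 width 0.057 yaw off deg -0.04 y ends [0.0061 0.0854]
t 22.43 rpy deg [-1.7991e+02  2.0000e-02  1.0522e+02] w 0.0574 pos [ 0.497  -0.0805  0.1349] F [-0.6 -0.4 -2.2] grip 64.9
shift units [0. 0. 0.]
turn units [-0.002  0.    -0.002]
```

Emit:
servo_tool --pt "0.08 0.026 0 0 0 0" --pt "0 0 0.2 0 0 0" --pt "0 0 0.25 0 0 0" --pt "0 0 0.2 0 0 0" --pt "0 0 0 0 0 0" --pt "0 0 0 0 0 0" --pt "0 0 0 0 0 0"

```text
time_s: 23.02
tcp_pos: [0.4988, -0.0713, 0.0714]
ee_rot: [3.141, 0.001, 1.838]
ft_force: [0.6, 0.6, -1.1]
width: 0.0572
gripper_force: 64.9
```

```bash
python3 -c "
from h import *
rel();to(get_state()['tcp_pos'],105.3)"
```

```text
held top 0.1184
held 22333 xmid -0.0038 width 0.0568 yaw off deg 0.33 y ends [-0.0605  0.0032]
in 19000 xmid -0.006 width 0.057 yaw off deg -0.18 y ends [0.0057 0.0847]
t 23.07 rpy deg [1.7989e+02 1.0000e-01 1.0530e+02] w 0.0573 pos [ 0.4993 -0.0714  0.0718] F [-0.1  1.2 -1.1] grip 64.9
shift units [0. 0. 0.]
turn units [ 0.002  0.002 -0.   ]
```

```bash
python3 -c "
from h import *
for i in range(3): rel()
print(get_state()['tcp_pos'])"
```

```text
held top 0.1189
held 22387 xmid -0.0038 width 0.0567 yaw off deg -0.01 y ends [-0.0607  0.003 ]
in 18904 xmid -0.0059 width 0.0569 yaw off deg -0.17 y ends [0.0061 0.0849]
held top 0.119
held 22363 xmid -0.0037 width 0.0567 yaw off deg -0.12 y ends [-0.0609  0.0029]
in 18913 xmid -0.0059 width 0.0571 yaw off deg -0.18 y ends [0.006 0.085]
held top 0.119
held 22340 xmid -0.0042 width 0.0567 yaw off deg -0.39 y ends [-0.0606  0.0029]
in 18881 xmid -0.006 width 0.057 yaw off deg -0.12 y ends [0.0061 0.0849]
[ 0.49916553 -0.07136381  0.07169324]
```

Emit:
servo_tool --pt "0 -0.02 0.08 0 0 0" --pt "0 0 0.1 0 0 0" --pt "0 0 0.1 0 0 0" --pt "0 0 0.1 0 0 0" --pt "0 0 0.06 0 0 0" --pt "0 0 0.04 0 0 0" --pt "0 0 0 0 0 0" --pt "0 0 0 0 0 0"

```text
time_s: 23.88
tcp_pos: [0.4959, -0.0717, 0.0219]
ee_rot: [-3.14, 0.0, 1.838]
ft_force: [-0.5, -0.2, -1.8]
width: 0.057
gripper_force: 64.9
```

```bash
sed -i 's/(L\[...,1\]<.06)&(abs(L\[...,0\])<.06); B/(L[...,1]<min(.06,YS))\&(abs(L[...,0])<.06); B/; s/(L\[...,1\]>-.02)&/(L[...,1]>max(-.02,YS-.0))\&/' h.py; echo 'YS=.0045' >> h.py; python3 -c "
from h import *
for i in range(2): rel('w5%d.png'%i)
to(get_state()['tcp_pos'],105.3)"
```

```text
held top 0.069
held 22394 xmid -0.007 width 0.0569 yaw off deg 0.0 y ends [-0.0601  0.0035]
in 29864 xmid -0.0061 width 0.0567 yaw off deg -0.19 y ends [0.006 0.067]
held top 0.0694
held 22302 xmid -0.0071 width 0.0567 yaw off deg -0.21 y ends [-0.0604  0.0033]
in 29659 xmid -0.0061 width 0.0567 yaw off deg -0.16 y ends [0.0057 0.067 ]
t 23.98 rpy deg [1.7999e+02 6.0000e-02 1.0531e+02] w 0.0574 pos [ 0.4966 -0.0718  0.0226] F [ 0.3  0.7 -1.5] grip 64.9
shift units [0. 0. 0.]
turn units [0.    0.001 0.   ]
```

Emit:
servo_tool --pt "0 0.008 0.01 0 0 0" --pt "0 0 0.01 0 0 0" --pt "0 0 0.01 0 0 0" --pt "0 0 0 0 0 0" --pt "0 0 0 0 0 0"

```text
time_s: 24.4
tcp_pos: [0.4968, -0.0716, 0.0193]
ee_rot: [-3.141, 0.001, 1.838]
ft_force: [0.4, 0.4, -1.1]
width: 0.0572
gripper_force: 64.9
```

Emit:
servo_tool --pt "0 0 0.007 0 0 0" --pt "0 0 0.007 0 0 0" --pt "0 0 0 0 0 0" --pt "0 0 0 0 0 0"

```text
time_s: 24.73
tcp_pos: [0.4967, -0.0716, 0.0178]
ee_rot: [-3.141, 0.001, 1.838]
ft_force: [0.5, 0.7, -1.5]
width: 0.0571
gripper_force: 64.9
```

```bash
python3 -c "
from h import *
rel();rel()
to(get_state()['tcp_pos'],105.3)"
```

```text
held top 0.0649
held 22413 xmid -0.0062 width 0.0569 yaw off deg -0.02 y ends [-0.0602  0.0034]
in 31289 xmid -0.0061 width 0.0567 yaw off deg -0.22 y ends [0.0059 0.0654]
held top 0.0649
held 22300 xmid -0.0062 width 0.0567 yaw off deg -0.07 y ends [-0.0603  0.0034]
in 31245 xmid -0.0061 width 0.0567 yaw off deg -0.27 y ends [0.0059 0.0654]
t 24.83 rpy deg [-1.7997e+02  4.0000e-02  1.0531e+02] w 0.057 pos [ 0.4969 -0.0716  0.0179] F [ 0.7 -0.5 -1.3] grip 64.9
shift units [0. 0. 0.]
turn units [-0.001  0.001  0.   ]
```

Emit:
servo_tool --pt "0 0 0.005 0 0 0" --pt "0 0 0.005 0 0 0" --pt "0 0 0 0 0 0" --pt "0 0 0 0 0 0"

```text
time_s: 25.17
tcp_pos: [0.4969, -0.0715, 0.0175]
ee_rot: [-3.141, 0.001, 1.838]
ft_force: [-2.7, 1.0, 5.5]
width: 0.0571
gripper_force: 65.7
```

Emit:
servo_tool --pt "0 0 0.004 0 0 0" --pt "0 0 0.004 0 0 0" --pt "0 0 0 0 0 0" --pt "0 0 0 0 0 0"

```text
time_s: 25.5
tcp_pos: [0.497, -0.0715, 0.0175]
ee_rot: [3.141, 0.001, 1.838]
ft_force: [-4.5, 0.8, 11.8]
width: 0.0573
gripper_force: 66.7
```

Emit:
servo_tool --pt "0 0 -0.011 0 0 0" --pt "0 0 0 0 0 0"

```text
time_s: 25.67
tcp_pos: [0.4972, -0.0716, 0.0175]
ee_rot: [3.141, 0.001, 1.838]
ft_force: [-2.8, 0.6, 5.8]
width: 0.0569
gripper_force: 65.6
```

Emit:
servo_tool --pt "0 0 0 0 0 0" --pt "0 0 0 0 0 0" --pt "0 0 0 0 0 0" --pt "0 0 0 0 0 0" --claw 0.8

```text
time_s: 26.0
tcp_pos: [0.4968, -0.0716, 0.0169]
ee_rot: [-3.141, 0.001, 1.838]
ft_force: [0.3, 0.1, -0.7]
width: 0.0771
gripper_force: 0.0
```

Emit:
servo_tool --pt "0 0 -0.05 0 0 0" --pt "0 0 -0.1 0 0 0" --pt "0 0 -0.2 0 0 0" --pt "0 0 -0.3 0 0 0" --pt "0 0 -0.3 0 0 0" --pt "0 0 -0.3 0 0 0" --pt "-0.3 0 -0.1 0 0 0" --pt "-0.3 0 0 0 0 0" --pt "-0.3 0 0 0 0 0" --pt "-0.3 0 0 0 0 0"

```text
time_s: 26.83
tcp_pos: [0.5293, -0.1884, 0.1542]
ee_rot: [3.14, 0.002, 1.839]
ft_force: [-0.6, 0.0, -1.0]
width: 0.0767
gripper_force: 0.0
```

Emit:
servo_tool --pt "-0.3 0 0 0 0 0" --pt "-0.3 0 0 0 0 0" --pt "-0.3 0 0 0 0 0" --pt "-0.3 0 0 0 0 0" --pt "0 0 0 0 0 0" --pt "0 0 0 0 0 0"

```text
time_s: 27.33
tcp_pos: [0.5601, -0.3044, 0.1525]
ee_rot: [-3.141, 0.001, 1.835]
ft_force: [0.1, 0.6, -0.8]
width: 0.0768
gripper_force: 0.0
```

```bash
python3 -c "
from h import *
walls()
p,d,c=grab('top'); W=cloud(d,c)
cv2.imwrite('pics/end.png',cv2.resize(p[125:285,200:465],None,fx=3,fy=3,interpolation=cv2.INTER_CUBIC)[:,:,::-1])
a=YAW;L=(W[...,:2]-CEN)@np.array([[np.cos(a),-np.sin(a)],[np.sin(a),np.cos(a)]])
k0=(abs(W[...,2]-.065)<.005)&(abs(L[...,0])<.06)&(abs(L[...,1])<.095)
for k in (k0&(L[...,1]>.0045),k0&(L[...,1]<.0045)): print(k.sum(),cv2.minAreaRect((L[k]*1000).astype(np.float32)),np.median(W[k][:,2]))
to(get_state()['tcp_pos'])"
```

```text
left 110 [0.0002 0.0923]
right 109 [-0.001   0.0924]
far 106 [-0.0005  0.0926]
991 ((-5.554592132568359, 46.37888717651367), (79.81831359863281, 57.924041748046875), 89.95525360107422) 0.06410655070859428
983 ((-5.407155990600586, -35.913570404052734), (57.97813415527344, 80.13345336914062), 0.4128580689430237) 0.06408816518708627
t 27.43 rpy deg [-179.96    0.    105.32] w 0.0765 pos [ 0.56   -0.3023  0.1527] F [ 0.5  0.2 -0.2] grip 0.0
shift units [0. 0. 0.]
```

View pics/end.png

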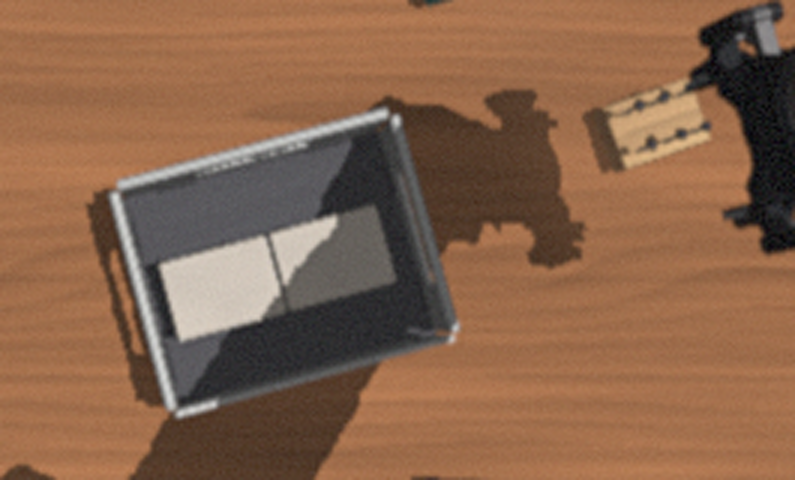

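The end view shows an upright box with both bricks flat and in line: gap 2.3 mm, side offset 0.2 mm. The bur stand has not moved. Handing in.

```bash
python3 -c "
from plant import r
print(r.sign_off())"
```

```text
the job is handed in; nothing more can be done
None
```

The three hearth walls stand upright and the off-white brick lies flat on the floor, in line with the other brick and about 2 mm from its end; the job was handed in at about 27.5 s, the jar and bur stand untouched.

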